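# Shut the protractor case into the dry box

## Task

Put the flat protractor case into the open plastic dry box, then swing the hinged lid over and press its front edge down against the rubber gasket until the clip catches and the lid stays fully shut by itself. Leave the tumbler, the marble jar and the loose highlighter where they are.

Things in the scene. Friction and masses are not known exactly. Their poses are not given: they have to be found in the camera images.
- drybox: White plastic box fixed to the desk, 140 (x) by 200 (y) by 70 mm high, walls and floor 4 mm, open at the top. Origin: centre of its underside; x points from the clip side (front) to the hinge side (back), z up. A springy dark gasket bead runs round on its rim, 8 mm thick, up to 78 mm above the desk; the opening inside it is 128 by 188 mm.
- lid_hinge (a point): Middle of the lid's hinge line, at the back of the box: 70 mm behind the box's centre (+x of the box), 74 mm above the desk. The hinge line runs along the box's y.
- clip_top (a point): Top of the sprung grey clip (44 mm wide) at the middle of the front side: 91 mm above the desk, 14 mm out from the box. Leave it to work by itself: the lid's front lip pushes it outward on the way down and it snaps back over the lip.
- lid (a joint): Lid angle, rad: 0 shut and caught, 1.57 upright, 1.9 leaning back at its stop. The stiff hinge holds the lid where it is left (1 to 2 N at its edge moves it). Below 0.07 the clip resists, below 0.03 the gasket too, in all about 10 N pressed near the front edge. It catches at about 0.002; hard stop -0.012. Let go, a caught lid stays below 0.008, an uncaught one springs back above 0.02.
- lid_front (a point): Point on the lid's outer (top) face at the middle of its front edge, 142 mm from the hinge line. The lid is a plate 204 mm wide and 8 mm thick, with a lip 60 mm wide and 7 mm long in the middle of the front edge; its underside passes through the hinge line, so the shut lid's top is 82 mm above the desk.
- case: Flat red plastic protractor case with a raised half-round on top, 92 (x) by 48 (y) by 20 mm high, about 70 g, loose, lying flat on the desk. Origin: centre of its underside; x along its length.
- tumbler: Stainless steel tumbler, 72 mm across, 105 mm high, standing loose on the desk beyond the work; origin centre of its underside. Leave it.
- jar: Glass marble jar with a hard grey stopper, 72 mm across, 116 mm high, loose; origin centre of its underside. Leave it.
- highlighter: Yellow flat highlighter, 115 mm long, 24 mm wide, 16 mm high, lying loose on the desk; origin under its middle. Leave it.
Mind the look-alikes: they are no part of the job. Several things look just like the case: the one meant starts nearest to the robot's base.

How it is judged:
At the end, for the whole second after the job is handed in: The protractor case lies at rest inside the dry box (its origin between the walls and less than 50 mm above the desk) and the lid is caught by its clip: let go, its angle stays below 0.014 rad (x of case in the frame of drybox between -0.06 and 0.06 m and y of case in the frame of drybox between -0.09 and 0.09 m and z of case in the frame of drybox below 0.05 m and value of joint lid below 0.014 rad and linear speed of case below 0.02 m/s); the robot touches nothing.
It fails at once if the tumbler is shoved more than 40 mm or tipped over (distance of tumbler from where it was at the start of the episode above 0.04 m or angle between tumbler's own z axis and vertical above 0.5 rad).
It fails at once if the jar is shoved more than 40 mm or tipped over (distance of jar from where it was at the start of the episode above 0.04 m or angle between jar's own z axis and vertical above 0.5 rad).
It fails at once if the highlighter is shoved more than 40 mm (distance of highlighter from where it was at the start of the episode above 0.04 m).
It also fails if it takes over 59 s, if anything falls off the work surface, if the arm or the gripper's body presses on something with over 40 N, if the wrist force passes 120 N, or if a joint passes its speed limit or range.

## Robot

A 7-joint arm with a two-finger parallel gripper is mounted at the origin on the work surface. World frame = base frame: x ahead of the robot, y to its left, z up, the work surface at z = 0. Lengths are in m, angles in rad, forces in N, time in s.
With the tool pointing down it reaches from about 0.375 to 0.925 m from the base axis. Payload 3.1 kg.
Tool frame: the origin (TCP) lies between the finger pads; the fingertips stand 14 mm ahead of it and the grasp point (between the pads) lies 5 mm behind it; z points along the fingers, y is the line along which they close (so a half turn about z gives the same grasp; the last joint's range is limited). The gripper opens to 85 mm and grips with 20 to 120 N. Pads are 22 mm wide; open, the fingers measure 114 mm over their backs; the gripper's body (76 mm by 85 mm) begins 54 mm behind the grasp point. The pads swing forward as they close: fully open they stand 13 mm farther back than shut.
Start: joints at [1.101, 0.383, 0.044, 1.598, -0.018, 1.161, -0.05], TCP at [0.236, -0.606, 0.245] pointing down, gripper open.
Joint ranges: [-2.61, 2.61], [-0.41, 2.15], [-1.48, 1.57], [0, 2.5], [-1.57, 4.71], [0.05, 1.97], [-2.85, 2.85]. Speed limits (rad/s): [2.79, 2.79, 3.14, 3.14, 3.14, 3.14, 3.14].

## Interface

Orientations are given as a rotation vector (axis times angle).
In Python, from cell import * gives the robot as it stands. Calls block until the motion is done:
- move_to(position, orientation): joint-space move of the TCP to a pose.
- line_to(position, speed=0.15, ori=None, max_force=None): straight line of the TCP; ori=None keeps the orientation; speed is the mean speed in m/s. With max_force (N) it stops when the force on the tool has changed by that much, and returns True; else False.
- set_joints(angles): joint-space move.
- move_gripper(opening, f_grip=None): finger opening in m; f_grip is the grip in N (None keeps the last); returns when the fingers have stopped.
- hold(seconds).
- ik(position, orientation): joint angles nearest the present ones, or None.
- state(): the state.
- snapshot(name): name is "scene" or "top" or "wrist"; returns a dict with "img" (420x560x3 uint8, red, green, blue), "z_map" (420x560 float32, m along the optical axis (not along the pixel's ray), 0 where there is no reading), "intrinsics" (3x3 intrinsics, pixels), "k1" (the pictures are not rectified: a ray, as slopes to the right and down, at radius r is drawn at 1 + k1 r^2 times it, then the intrinsics apply), "extrinsics" (4x4, takes a point from world to camera coordinates). Camera axes: x right, y up, looking along -z (the intrinsics and any distortion apply to the point x, -y, -z); pixel columns grow to the right and rows downward; lengths in m; the calibration is good to about 2 mm. A picture is of the moment at which its call begins.
A pose or a line that the arm cannot do raises MotionError and nothing moves.
- job_done(): hands the job in; it is judged then, once.
The state is a dict: "clock": time; "qpos": joint angles; "qvel": joint speeds; "tau": joint torques, N m; "eef_pos": TCP position; "orientation": TCP orientation; "force": force on the tool from outside, world axes, zero at the start; "ft_torque": the same for the moment, N m; "opening": finger opening in m; "gripper_force": force on a finger pad.
Only numpy, scipy, OpenCV 4.12 (cv2) and the standard library are available. Lean on these libraries where they do the work, as an engineer would, in place of code of your own. Each camera call takes 0.05 s, during which the arm holds its last target. There are 200 camera calls.

## Working session

There is one attempt and no reset: what is moved stays moved. The work goes in short steps, each a Python script; the robot and the scene stay as the last script left them, time stands still between calls to the robot, and variables do not carry over. Pictures are saved under pics/ and viewed, at most 10 in all, crops included, and the job is handed in when it is done.

```bash
ls; mkdir -p pics; cat > h.py <<'E'
from cell import *
import numpy as np, cv2
def save(s,n): cv2.imwrite('pics/'+n,cv2.cvtColor(s["img"],cv2.COLOR_RGB2BGR))
def ray(s,u,v):
    K=s["intrinsics"];k=float(np.ravel(s["k1"])[0])
    p=cv2.undistortPoints(np.array([[[u,v]]],float),np.array(K,float),np.array([k,0,0,0,0.]))[0,0]
    E=np.array(s["extrinsics"]);R=E[:3,:3]
    return -R.T@E[:3,3], R.T@np.array([p[0],-p[1],-1.])
def onz(s,u,v,z):
    c,d=ray(s,u,v); return c+d*(z-c[2])/d[2]
def depthpt(s,u,v):
    c,d=ray(s,u,v); return c+d*s["z_map"][int(round(v)),int(round(u))]
def tri(s1,p1,s2,p2):
    c1,d1=ray(s1,*p1);c2,d2=ray(s2,*p2)
    t=np.linalg.lstsq(np.c_[d1,-d2],c2-c1,rcond=None)[0]
    a,b=c1+d1*t[0],c2+d2*t[1]; return (a+b)/2,np.linalg.norm(a-b)
E
python3 - <<'E'
from h import *
a=snapshot("scene");b=snapshot("top")
save(a,"scene0.png");save(b,"top0.png")
import pickle;pickle.dump((a,b),open('s0.pkl','wb'))
print(state());print(b["k1"],b["intrinsics"],b["extrinsics"])
E
```

```text
pics
{'clock': 0.1, 'qpos': array([ 1.10122642,  0.38378855,  0.04381965,  1.59941633, -0.01787632,
        1.16121607, -0.04989644]), 'qvel': array([-0.00039273, -0.00234643,  0.0023079 , -0.00356238,  0.00088795,
        0.00145842,  0.00138025]), 'tau': array([ 2.58442713e-03, -4.34730756e+01,  1.02928396e+00, -2.50454432e+01,
        1.08578632e-02,  5.46179959e-03, -4.87520040e-06]), 'eef_pos': array([ 0.23582567, -0.60482374,  0.24398995]), 'orientation': array([-3.08511837e+00, -5.80348340e-01,  9.28482605e-04]), 'force': array([ 0.50267914, -0.2159423 ,  0.14653533]), 'ft_torque': array([-0.0130308 , -0.04803509, -0.03996796]), 'gripper_force': 0.0, 'opening': 0.08539916111339035}
-0.13156697552261282 [[425.82761727   0.         277.1452728 ]
 [  0.         425.82761727 212.23033794]
 [  0.           0.           1.        ]] [[-0.12301696 -0.99240269  0.00193058 -0.05692302]
 [ 0.9721629  -0.12011671  0.20117474 -0.61026204]
 [-0.19941446  0.02662474  0.97955347 -0.89399921]
 [ 0.          0.          0.          1.        ]]
```

View pics/top0.png

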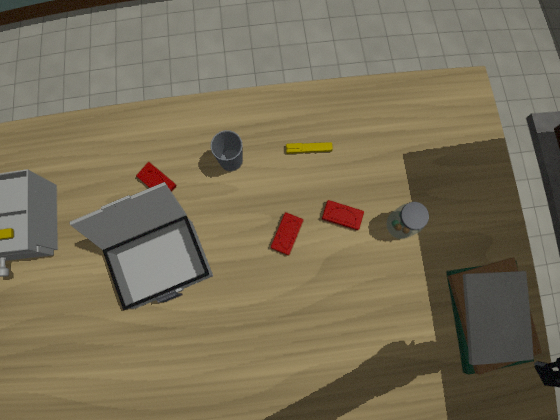

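View pics/scene0.png

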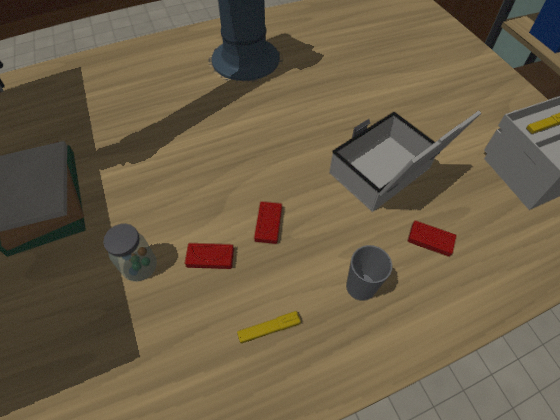

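Top view: the dry box is at (155,262) with its lid leaning toward (130,215) and its clip at (168,295). Tumbler (228,150), jar (413,217) and highlighter (309,148) are clear. There are three red cases, at top pixels (156,178), (287,234) and (343,215). I'll measure all of them now.

```bash
python3 - <<'E'
from h import *
import pickle;a,b=pickle.load(open('s0.pkl','rb'))
for n,s in(("scene",a),("top",b)):
    hsv=cv2.cvtColor(s["img"],cv2.COLOR_RGB2HSV)
    for nm,lo,hi in(("red",[0,150,60],[8,255,255]),("yel",[24,170,60],[34,255,255])):
        m=cv2.inRange(hsv,np.array(lo),np.array(hi))
        for c in cv2.findContours(m,cv2.RETR_EXTERNAL,cv2.CHAIN_APPROX_NONE)[0]:
            if cv2.contourArea(c)<150: continue
            u,v=cv2.minAreaRect(c)[0]
            P=np.array([onz(s,*p[0],0.018)[:2] for p in c],np.float32)
            r=cv2.minAreaRect(P*1000)
            print(n,nm,(int(u),int(v)),np.round(r[0],0),np.round(r[1],0),round(r[2]),"range",round(np.hypot(*r[0])),"depthpt",np.round(depthpt(s,u,v),3))
    print(n,"tests")
# box rim: dark pixels in top + depth
for p in[(228,150),(413,217),(155,265)]: print(p,np.round(depthpt(b,*p),3))
s=b;g=cv2.cvtColor(s["img"],cv2.COLOR_RGB2GRAY)
m=(g<75).astype(np.uint8);m[:, :95]=0;m[:,220:]=0;m[:180]=0;m[315:]=0
pts=np.argwhere(m)[:,::-1]
P=np.array([depthpt(b,*p) for p in pts]);k=(P[:,2]>.06)&(P[:,2]<.086)
print(k.sum());r=cv2.minAreaRect((P[k,:2]*1000).astype(np.float32));print("rim",r,np.median(P[k,2]),cv2.boxPoints(r))
x=b["img"][150:270,130:380];cv2.imwrite("pics/crop.png",cv2.resize(x[:,:,::-1],None,fx=3.2,fy=3.2,interpolation=cv2.INTER_CUBIC))
x=b["img"][175:315,65:225];cv2.imwrite("pics/box.png",cv2.resize(x[:,:,::-1],None,fx=4,fy=4,interpolation=cv2.INTER_CUBIC))
E
```

```text
scene red (208, 255) [ 587. -288.] [92. 53.] 65 range 654 depthpt [ 0.59  -0.289  0.023]
scene red (432, 238) [727. 146.] [92. 58.] 44 range 741 depthpt [0.729 0.144 0.021]
scene red (267, 222) [ 559. -151.] [48. 99.] 61 range 579 depthpt [ 0.563 -0.153  0.022]
scene yel (268, 326) [ 764. -232.] [113.  25.] 86 range 799 depthpt [ 0.763 -0.232  0.015]
scene yel (544, 123) [560. 645.] [ 30. 136.] 1 range 854 depthpt [0.619 0.501 0.12 ]
scene tests
top red (286, 233) [ 555. -148.] [48. 93.] 61 range 575 depthpt [ 0.555 -0.148  0.018]
top red (342, 214) [ 583. -285.] [92. 50.] 65 range 648 depthpt [ 0.582 -0.284  0.019]
top red (156, 180) [722. 148.] [96. 47.] 44 range 737 depthpt [0.72  0.147 0.022]
top yel (308, 147) [ 758. -229.] [113.  26.] 85 range 792 depthpt [ 0.759 -0.23   0.014]
top tests
(228, 150) [ 0.782 -0.032  0.001]
(413, 217) [ 0.542 -0.418  0.114]
(155, 265) [0.52  0.169 0.001]
1137
rim ((512.463623046875, 147.246337890625), (158.94515991210938, 203.94332885742188), 16.303707122802734) 0.0764946023180264 [[407.5605   222.80719 ]
 [464.81326   27.065   ]
 [617.36676   71.685486]
 [560.114    267.42767 ]]
```

View pics/crop.png

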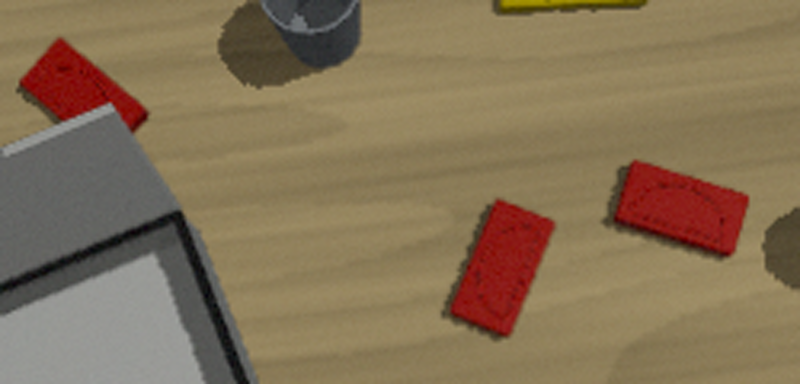

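View pics/box.png

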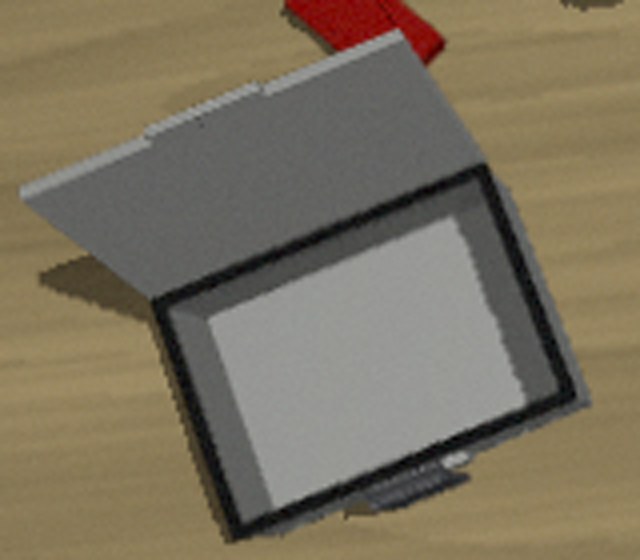

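Case candidates (top pixels): (287,234) at 0.577 m from the base, (343,215) at 0.65 m, and (156,178) at 0.74 m. The crop confirms three alike red cases, and **(287,234)** is clearly nearest to the base, so that's the one. The box crop shows gasket corners at top pixels (103,250), (186,217), (209,274) and (124,309), with the clip at the front and the lid leaning back. Next I'll get the box pose and a close look with the wrist camera.

```bash
cat >> h.py <<'E'
from scipy.spatial.transform import Rotation as Ro
def down(yaw):  # tool z down, tool y along world angle yaw
    y=np.array([np.cos(yaw),np.sin(yaw),0]);z=np.array([0,0,-1.]);x=np.cross(y,z)
    return Ro.from_matrix(np.c_[x,y,z]).as_rotvec()
E
python3 - <<'E'
from h import *
import pickle;a,b=pickle.load(open('s0.pkl','rb'))
C=np.array([onz(b,u,v,.077) for u,v in[(103.25,250),(186.25,216.75),(209.25,273.75),(123.75,309.5)]]) # BL,BR,FR,FL
print(C.round(4),C.mean(0),[np.linalg.norm(C[i]-C[i-1]) for i in range(4)])
f=(C[2]+C[3])/2;k=(C[0]+C[1])/2;print("yaw",np.degrees(np.arctan2(*(k-f)[1::-1])),np.degrees(np.arctan2(*(C[0]-C[1]+C[3]-C[2])[1::-1]))-90)
print("tri BR?",tri(b,(186.25,216.75),a,(375,203)),"FR",tri(b,(209.25,273.75),a,(332,155)),"FL",tri(b,(123.75,309.5),a,(393,116)))
print("case tri",tri(a,(267.5,222),b,(286.7,233.5)))
for yaw in(np.radians(61),np.radians(61-180)):
    q=ik([.557,-.15,.2],down(yaw)); print(yaw,None if q is None else q.round(2))
    if q is not None: best=yaw if 'best' not in dir() or abs(q[6])<bq else best; bq=abs(q[6])
move_to([.557,-.15,.2],down(best))
s=snapshot("wrist");save(s,"w1.png");t=snapshot("top")
pickle.dump((s,t),open('s1.pkl','wb'))
m=cv2.inRange(cv2.cvtColor(s["img"],cv2.COLOR_RGB2HSV),np.array([0,150,50]),np.array([8,255,255]))
for c in cv2.findContours(m,cv2.RETR_EXTERNAL,cv2.CHAIN_APPROX_NONE)[0]:
    if cv2.contourArea(c)<500: continue
    r=cv2.minAreaRect((np.array([onz(s,*p[0],.018)[:2] for p in c])*1000).astype(np.float32))
    print(r,depthpt(s,*cv2.minAreaRect(c)[0]))
print(best,state()["clock"],state()["eef_pos"])
E
```

```text
[[0.558  0.2628 0.077 ]
 [0.6102 0.0702 0.077 ]
 [0.4791 0.031  0.077 ]
 [0.4233 0.2243 0.077 ]] [0.51763559 0.14709261 0.077     ] [np.float64(0.1400562565801117), np.float64(0.19948069285858738), np.float64(0.13682519700605292), np.float64(0.2011741326785976)]
yaw 16.277046939713998 15.631441427913444
tri BR? (array([0.61668995, 0.07375969, 0.0381532 ]), np.float64(0.008458855810535407)) FR (array([0.48025426, 0.03334804, 0.06282877]), np.float64(0.0004178993430891503)) FL (array([0.42336197, 0.2297828 , 0.06052025]), np.float64(0.0009683855252642045))
case tri (array([ 0.55567614, -0.14964763,  0.00982734]), np.float64(0.0016778006225485166))
1.064650843716541 [ 0.65  0.34 -0.54  1.8   0.2   1.05  1.1 ]
-2.076941809873252 [ 0.36  0.3  -0.2   1.81  0.07  1.03 -1.94]
((581.567138671875, -284.1874694824219), (94.28610229492188, 53.340858459472656), 65.05675506591797) [ 0.53182198 -0.18762913  0.19815019]
((555.3733520507812, -149.81405639648438), (47.561988830566406, 90.93601989746094), 60.576622009277344) [ 0.55378314 -0.1487768   0.01916905]
1.064650843716541 2.2167 [ 0.55671986 -0.15173818  0.1999235 ]
```

View pics/w1.png

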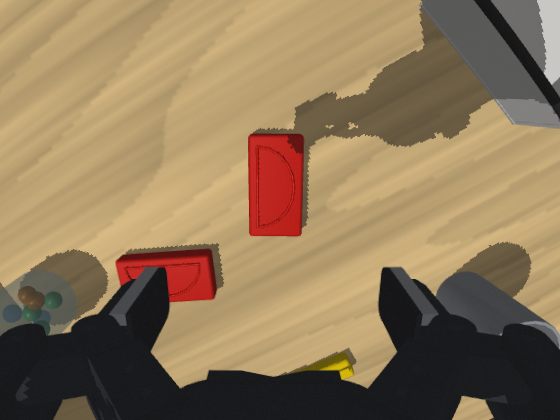

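The wrist view shows the wanted case clear at (276,185), its neighbour at (168,275), and the box at upper right. The close measurement of the case is (0.555,-0.150) with its top at z≈0.019, so I'll grasp it now.

```bash
python3 - <<'E'
from h import *
yg=np.radians(60.6); B=np.array([.5176,.147]);by=np.radians(16)
ex=np.array([np.cos(by),np.sin(by)])
move_gripper(.075,30)
move_to([.5553,-.1497,.08],down(yg))
line_to([.5553,-.1497,.016],.12)
move_gripper(0.0,40)
s=state();print(s["opening"],s["gripper_force"],s["eef_pos"],s["clock"])
line_to([.5553,-.1497,.22],.2)
s=state();print(s["opening"],s["gripper_force"],s["force"])
c=B-.008*ex
# case width (tool y) along box x
for y in(by,by-np.pi):
    q=ik([*c,.25],down(y));print(y,None if q is None else q.round(2))
w=snapshot("wrist");E=np.array(w["extrinsics"]);cam=-E[:3,:3].T@E[:3,3]
print("cam in tool",Ro.from_rotvec(s["orientation"]).inv().apply(cam-s["eef_pos"]))
E
```

```text
0.04644701360690491 43.39074432849884 [ 0.55660722 -0.14998145  0.01736119] 4.075
0.04723567420292355 42.76353299617767 [-0.1617804   0.58632765 -1.19729467]
0.2792526803190927 [ 0.23  0.21 -0.65  1.85  0.14  1.12 -0.19]
-2.8623399732707004 [ 0.58  0.32 -1.08  1.84  0.31  1.16  2.82]
cam in tool [ 0.06890539 -0.00032009 -0.12768938]
```

```bash
python3 - <<'E'
from h import *
B=np.array([.5176,.147]);by=np.radians(16)
ex=np.array([np.cos(by),np.sin(by)]);c=B-.008*ex
move_to([*c,.23],down(by))
print(state()["opening"],line_to([*c,.027],.15,max_force=15),state()["eef_pos"])
move_gripper(.06); hold(.1)
line_to([*c,.25],.25)
s=state();print(s["opening"],s["clock"],s["force"])
move_gripper(0)
t=snapshot("top");save(t,"top2.png");import pickle;pickle.dump(t,open('s2.pkl','wb'))
a=snapshot("scene");save(a,"scene2.png")
m=cv2.inRange(cv2.cvtColor(a["img"],cv2.COLOR_RGB2HSV),np.array([0,150,40]),np.array([8,255,255]))
for cc in cv2.findContours(m,cv2.RETR_EXTERNAL,cv2.CHAIN_APPROX_NONE)[0]:
    if cv2.contourArea(cc)>80:
        p=depthpt(a,*cv2.minAreaRect(cc)[0]);d=p[:2]-B;print(p,"box",d@ex,d@[-ex[1],ex[0]])
# lid edge from top view depth: points above 0.12 near the back
pts=[(u,v) for u in range(70,190,2) for v in range(180,260,2)]
P=np.array([depthpt(t,*p) for p in pts]);d=P[:,:2]-B;X=d@ex;Y=d@[-ex[1],ex[0]]
k=(abs(Y)<.1)&(X>.05)&(X<.16)&(P[:,2]>.09)&(P[:,2]<.25)
print(k.sum());f=np.polyfit(P[k,2],X[k],1);print("lid angle",np.pi/2+np.arctan(f[0]),"x at .074",np.polyval(f,.074),P[k,2].max(),Y[k].min(),Y[k].max())
E
```

```text
0.04688022202896893 False [0.51337674 0.1458063  0.02833141]
0.0597939671214442 9.4 [-0.64043464 -0.10709333 -1.40770804]
[ 0.58898729 -0.28776689  0.02060332] box -0.05121612530860353 -0.4376017624791668
[0.72964858 0.14245927 0.0239077 ] box 0.20258258172764781 -0.06281334091593616
[0.5229939  0.14044836 0.02579576] box 0.0033790748664772685 -0.007784597216972932
648
lid angle 1.8424839202379455 x at .074 0.07141268465627197 0.21903929771818675 -0.09973135283777011 0.07031306844877502
```

View pics/scene2.png

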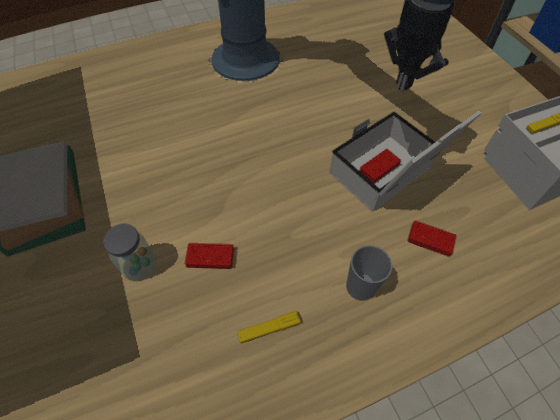

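The case lies in the box at (383,164). The lid is measured at 1.84 rad, and the tumbler, jar and highlighter haven't moved. Next I'll swing the lid with the closed fingers from behind.

```bash
cat > lid.py <<'E'
from h import *
B=np.array([.5176,.147]);by=np.radians(16)
R=np.array([[np.cos(by),-np.sin(by)],[np.sin(by),np.cos(by)]])
def W(x,y,z): return [*(B+R@[x,y]),z]
def tcp(al,rho):
    u=np.array([-np.cos(al),np.sin(al)]);n=np.array([np.sin(al),np.cos(al)])
    p=np.array([.07,.074])+rho*u+n*(.008+.015*np.sin(al)); return W(p[0],0,p[1]+.014)
E
python3 - <<'E'
from lid import *
o=down(by)
for p in(W(.155,0,.33),W(.155,0,.187),tcp(1.35,.1),tcp(.3,.114),tcp(.0,.117)):
    q=ik(p,o);print(np.round(p,3),None if q is None else q.round(2))
line_to(W(-.008,0,.33),.25)
line_to(W(.155,0,.33),.25)
line_to(W(.155,0,.187),.2,max_force=10)
print(line_to(tcp(1.35,.10),.1,max_force=25),state()["force"],state()["eef_pos"])
for al in np.arange(1.2,.14,-.15):
    st=line_to(tcp(al,.10+.013*(1.35-al)),.12,max_force=25)
    s=state();print(round(al,2),st,s["force"].round(1),s["clock"])
    if st: break
t=snapshot("scene");save(t,"scene3.png")
E
```

```text
[0.667 0.19  0.33 ] [ 0.1   0.49 -0.63  1.35  0.28  1.39 -0.25]
[0.667 0.19  0.187] [ 0.1   0.6  -0.62  1.51  0.36  1.16 -0.31]
[0.585 0.166 0.191] [ 0.15  0.43 -0.62  1.73  0.28  1.07 -0.28]
[0.484 0.137 0.134] [ 0.19  0.31 -0.62  2.02  0.23  0.88 -0.27]
[0.472 0.134 0.096] [ 0.18  0.35 -0.6   2.07  0.27  0.8  -0.31]
False [-1.61175594 -0.68430889  6.92312591] [0.58582538 0.16677904 0.19319941]
1.2 False [ 0.3 -0.2 -0.1] 13.525
1.05 False [-0.1 -0.1  0.9] 13.8167
0.9 False [-0.6  0.5  0.4] 14.1167
0.75 False [-0.5  0.5 -0.2] 14.4167
0.6 False [ 0.2  1.4 -1.2] 14.725
0.45 False [0.7 0.6 0.7] 15.0333
0.3 False [ 0.1  0.1 -0.4] 15.3417
0.15 False [ 0.6 -0.2 -0.5] 15.6583
```

View pics/scene3.png

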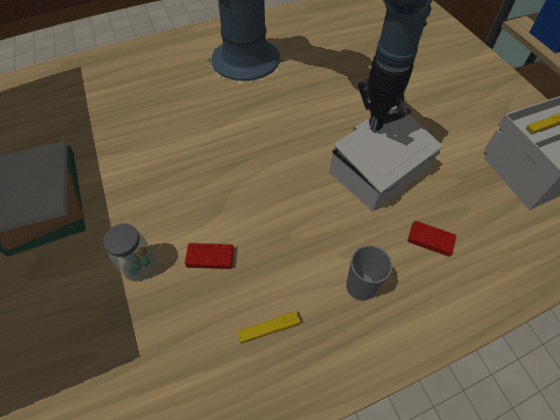

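The lid is almost shut, with the fingers on it at (378,125). I'll press it down now, then lift off and check.

```bash
python3 - <<'E'
from lid import *
p=tcp(0,.118)
for dz in(.01,.0,-.003,-.006,-.009,-.012):
    st=line_to([p[0],p[1],p[2]+dz],.03,max_force=35)
    s=state();print(dz,st,s["force"].round(1),s["eef_pos"].round(4))
    if st or s["force"][2]>32: break
hold(.3);print(state()["force"].round(1))
line_to([p[0],p[1],.2],.15)
line_to(W(-.03,.0,.3),.2)
set_joints([1.101,.383,.044,1.598,-.018,1.161,-.05])
t=snapshot("top");save(t,"top4.png")
pts=[(u,v) for u in range(85,215,2) for v in range(205,310,2)]
P=np.array([depthpt(t,*q) for q in pts]);d=(P[:,:2]-B)@R
k=(d[:,0]>-.06)&(d[:,0]<.06)&(abs(d[:,1])<.09)
f=np.polyfit(d[k,0],P[k,2],1);print("slope(lid angle)",-f[0],"z mid",f[1],"z front",np.polyval(f,-.072),k.sum(),state()["clock"])
x=t["img"][175:315,65:225];cv2.imwrite("pics/box4.png",cv2.resize(x[:,:,::-1],None,fx=4,fy=4,interpolation=cv2.INTER_CUBIC))
E
```

```text
0.01 False [ 0.2 -0.2  0.1] [0.4711 0.1336 0.1058]
0.0 False [-3.  -0.9  9. ] [0.4706 0.1335 0.0966]
-0.003 False [-6.3 -2.7 18.2] [0.4706 0.1335 0.0948]
-0.006 False [-13.2  -4.9  35.8] [0.4707 0.1336 0.0943]
[-13.6  -5.5  34.5]
slope(lid angle) 0.0030940277569462306 z mid 0.08272023926550909 z front 0.08294300926400922 1111 21.8667
```

View pics/box4.png

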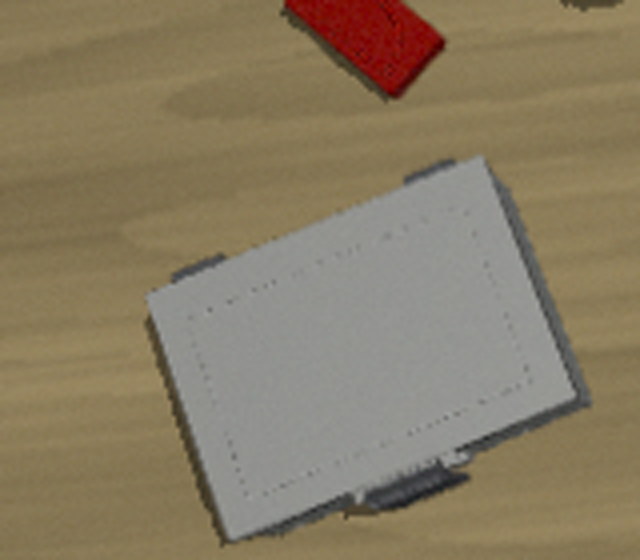

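The lid rests flat (slope 0.003 rad, against more than 0.02 if it weren't caught), the clip is over the lip at crop (410,485), and the press reached the hard stop. I'm handing the job in.

```bash
python3 -c "
from cell import *
print(job_done())"
```

```text
the job is handed in; nothing more can be done
None
```

The job is handed in: the nearest protractor case is in the dry box, and the lid was pressed to its stop and measured flat (0.003 rad) after I let go; the tumbler, jar and highlighter were never touched, though no verdict was returned.

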